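# Set the depth stop of the stoppering press from a finished bottle

## Task

A finished sample bottle stands on the table of the stoppering press. Press the hand lever down gently until the ram meets the stopper and the resistance firms up, note how far the ram has travelled and let the lever come all the way back up; then grip the red stop collar and slide it up its post to where the ram's bracket came down to, so that the gap left above it equals that travel and the press will stop at the same depth for the rest of the batch. Leave the bottle standing in its place and do not shift the other things on the bench.

Things in the scene. Friction and masses are not known exactly. Their poses are not given: they have to be found in the camera images.
- press: Blue-grey bench stoppering press, bolted down: base 150 x 200 x 16 mm, a 42 mm square column at its -y end with the lever's fulcrum (60 mm to -y of the origin, 250 mm up), guide arm at 186 to 212 mm height reaching to +y. Origin on the bench under the base. y runs along the lever to its handle, roughly towards the robot; x across it; z up. The stop post stands on the -x side.
- lever (a joint): Hand lever angle in rad: 0 at rest, fully up (sloping 0.30 rad up to its handle), growing as the handle goes down, end at 0.57. A return spring lifts it: moved freely the handle takes about 6 N at first, 8 N near the end. When the ram meets the bottle the force climbs at once, by 6 N or so per mm of handle travel; 12 N on the handle is already firm, over 40 N is leaning on it.
- lever_handle (a point): Middle of the top face of the lever's black handle, a flat grip 36 mm wide, 85 mm long, 16 mm thick, about 0.33 m above the bench at rest; 235 mm from the fulcrum. Pressed straight down, it goes down 2.6 times as far as the ram.
- ram: Upright steel ram, 30 mm to +y of the press's origin, linked to the lever 90 mm from the fulcrum; it goes straight down with the lever (up to 50 mm). Origin: centre of the flat underside of its 36 mm black rubber foot, 166 mm above the bench with the lever at rest.
- bracket_under (a point): On the underside of the dark steel bracket (22 mm wide, 10 mm thick) fixed to the ram 8 mm above its foot's underside, reaching 58 mm to -x (press frame). The point lies straight above the stop collar, 174 mm above the bench with the lever at rest, and goes down with the ram; the bracket lands on the collar when the press meets its stop.
- stop_top (a point): Centre of the top of the red stop collar (24 mm wide, 14 mm high) on its fixed upright 9 mm post, 48 mm to -x of the ram, beside a ruled strip. It begins 80 to 105 mm above the bench, too low, and slides up to 170 mm; a spring grips the post, so it stays where put and moves with 9 to 11 N. With the lever up it should end as far below the bracket as the ram travelled to firm contact.
- stop_pad (a point): Centre of the collar's red ribbed grip pad, 34 mm long along the press's x, 20 mm wide along its y, 16 mm thick, its top level with the collar's top; it stands 67 mm to -x of the post on a 10 mm bar, free above and below, to be gripped from above across its 20 mm width.
- bottle_center (a point): Centre (half-way up, 38.5 mm above its foot) of the finished sample bottle, clear glass with green culture, 42 mm wide and 77 mm tall over its grey rubber stopper, standing loose on the round press table under the ram. The table is set on its screw to a different height each time.
- tray: Bystander: steel tray 200 x 130 x 35 mm with three empty bottles waiting for their stoppers; origin under its centre.
- dish: Bystander: clear dish, 90 mm wide, 16 mm high, with grey stoppers, beside the press; origin under its centre.
- washbottle: Bystander: white wash bottle with blue cap, 68 mm wide, 207 mm tall; origin under its centre.
- pen: Bystander: marker pen, white with green cap, 127 mm long, 17 mm thick, lying in front of the press; origin under its middle.
- bottle: The same sample bottle; origin under its centre (its foot on the press table).

How it is judged:
On the way, in this order (a step that is already met when the one before it is completed fails the run):
1. the lever is pressed until the ram bears firmly on the bottle's stopper, with the stop collar not yet moved up (contact force between ram and bottle above 4 N and height (world z) of stop_top below 0.112 m), for 0.2 s.
2. the lever is let back up (value of joint lever below 0.06 rad), for 0.2 s.
3. the stop collar is slid up to where the bracket came down to when the ram met the stopper (z of stop_top in the frame of bottle_center between 0.0425 and 0.0505 m and value of joint lever below 0.06 rad), for 0.2 s.
At the end, for the whole second after the job is handed in: The lever is fully up (within 0.06 rad), the collar's top stands where the bracket's underside comes to when the ram meets the stopper, within 4 mm either way, and the sample bottle stands upright and still within 15 mm of where it was (all of step 3 and velocity of joint lever below 0.05 rad/s and distance of bottle_center from where it was at the start of the episode below 0.015 m and angle between bottle_center's own z axis and vertical below 0.15 rad and linear speed of bottle below 0.02 m/s); the robot touches nothing.
It fails at once if the bottle is squeezed by the ram with more than 150 N (about 55 N on the handle) (contact force between ram and bottle above 150 N).
It fails at once if the sample bottle is knocked over or off the press table (angle between bottle_center's own z axis and vertical above 0.5 rad or distance of bottle_center from where it was at the start of the episode above 0.04 m).
It fails at once if another thing on the bench is shifted by more than 40 mm (distance of any of tray, dish, washbottle, pen from where it was at the start of the episode above 0.04 m).
It also fails if it takes over 58 s, if anything falls off the work surface, if the arm or the gripper's body presses on something with over 40 N, if the wrist force passes 120 N, or if a joint passes its speed limit or range.

## Robot

A 6-joint arm with a two-finger parallel gripper is mounted at the origin on the work surface. World frame = base frame: x ahead of the robot, y to its left, z up, the work surface at z = 0. Lengths are in m, angles in rad, forces in N, time in s.
With the tool pointing down it reaches from about 0.375 to 0.925 m from the base axis. Payload 5.7 kg.
Tool frame: the origin (TCP) lies at the very end of the fingers, on their centre line; the grasp point (between the pads) lies 19 mm behind it; z points along the fingers, x is the direction in which the jaws open and shut, and the axes are right-handed (so a half turn about z gives the same grasp; the last joint's range is limited). The gripper opens to 85 mm and grips with 20 to 120 N. Pads are 22 mm wide; open, the fingers measure 114 mm over their backs; the gripper's body (76 mm by 85 mm) begins 54 mm behind the grasp point. The pads swing forward as they close: fully open they stand 13 mm farther back than shut.
Start: joints at [1.157, 0.359, 1.51, -0, 1.272, -0.115], TCP at [0.177, 0.573, 0.231] pointing down, gripper open.
Joint ranges: [-2.97, 2.97], [-1.01, 2.36], [0.21, 2.38], [-0.96, 4.11], [0.2, 2.71], [-2.98, 2.98]. Speed limits (rad/s): [2.39, 2.39, 3.14, 3.14, 3.14, 3.14].

## Interface

Orientations are given as a rotation vector (axis times angle).
In Python, from bench import ctrl, vision gives the robot as it stands.
- The arm moves only by the tool send_rows, never from a script. Its argument "rows" is a list of rows, each an object with "gripper": the opening in per cent of the stroke, from 0 (shut) to 100 (fully open); "travel": the shift along the world's x, y, z in m, a list of three; "spin": the turn about the world's z in rad. In form: [{"gripper": gripper, "travel": [x, y, z], "spin": spin}, ...]. A call has 1 to 8 rows; each row is the pose to reach, as a shift and turn from the pose measured when the call began; what a row does not reach only later rows make up. A row lasts 1/10 s, in which the tool goes at most 50 mm and 8.59 degrees, less where a joint would pass 70% of its speed; a pose out of reach is approached as far as the arm can. A call with a gripper value outside its range is refused whole. The fingers move at their own pace and stop on an object; "grip_force" is the grip in N (left out, the last holds). Time passes only in rows, so rows that repeat a pose let the fingers close. It gives the time, the measured TCP pose, the force and the opening at its end, in the units of the state.
- ctrl.observe(): the state, without advancing time (a new reading comes with each control period).
- vision.snapshot(name): name is "scene" or "top" or "wrist"; returns the picture (420x560x3 uint8, red, green, blue); there is no depth.
- vision.camera_info(name): a dict with "fx", "fy", "cx", "cy" (pixels), "k1" (the pictures are not rectified: a ray, as slopes to the right and down, at radius r is drawn at 1 + k1 r^2 times it, then the intrinsics apply), "rvec" (rotation vector, rad) and "tvec" (3), from world to camera coordinates, as OpenCV has them. Camera axes: x right, y down, z forward; pixel columns grow to the right and rows downward; lengths in m; the calibration is good to about 2 mm. A picture is of the moment at which its call begins: read the wrist's pose just before it. camera_info takes no time and is no camera call; for the wrist camera it gives the pose at the moment of the call.
- ctrl.sign_off(): hands the job in, once; it reports no verdict.
The state is a dict: "time_s": time; "joints": joint angles; "qvel": joint speeds; "tau": joint torques, N m; "position": TCP position; "tool_rot": TCP orientation; "wrist_force": force on the tool from outside, world axes, zero at the start; "wrist_torque": the same for the moment, N m; "grip_width": finger opening in m.
Only numpy, scipy, OpenCV 4.12 (cv2) and the standard library are available. Lean on these libraries where they do the work, as an engineer would, in place of code of your own. Each camera call takes 0.05 s, during which the arm holds its last target.

## Working session

There is one attempt and no reset: what is moved stays moved. The work goes in short steps, Python scripts to look and compute and a tool call to move; the robot and the scene stay as the last step left them, time stands still between calls to the robot, and variables do not carry over. Pictures are saved under pics/ and viewed, and the job is handed in when it is done.

Besides the shell and the picture viewer there is one more tool, called after ">>>" by a JSON object that holds its "method" and its "body", one argument or row to a line. send_rows: Moves the arm, as the interface text tells. Its arguments: {"type":"object","properties":{"rows":{"type":"array","items":{"type":"object","properties":{"gripper":{"type":"number"},"travel":{"type":"array","items":{"type":"number"}},"spin":{"type":"number"}}}},"grip_force":{"type":"number"}},"required":["rows"]}

```bash
mkdir -p pics; ls
python3 - <<'E'
from bench import ctrl, vision
import cv2
for n in ("scene","top"):
    cv2.imwrite(f"pics/{n}0.png",cv2.cvtColor(vision.snapshot(n),cv2.COLOR_RGB2BGR)); print(n,vision.camera_info(n))
print(ctrl.observe())
E
```

```text
pics
scene {'fx': 387.1728249108727, 'fy': 387.1728249108727, 'cx': 277.68352930130493, 'cy': 213.1747133767468, 'k1': -0.07696260021114373, 'rvec': array([ 2.4596392 ,  0.79870932, -0.21306884]), 'tvec': array([-0.50099994, -0.16503912,  1.30307742])}
top {'fx': 522.8012236703123, 'fy': 522.8012236703123, 'cx': 277.9975547559497, 'cy': 210.58936742811653, 'k1': -0.09404712915913967, 'rvec': array([ 2.17049436, -2.11068863,  0.16342924]), 'tvec': array([-0.01713349,  0.60176797,  1.56563378])}
{'time_s': 0.1, 'joints': array([ 1.15687729e+00,  3.59426906e-01,  1.51134219e+00, -6.56364395e-06,
        1.27248461e+00, -1.15105214e-01]), 'qvel': array([ 1.61908955e-05, -1.18156199e-03, -2.77562118e-03, -1.00195869e-03,
       -1.25153458e-03,  4.78709107e-04]), 'tau': array([ 9.65806757e-04, -5.28648627e+01, -2.79353392e+01,  6.94130586e-05,
        4.93613901e-03, -4.67474490e-05]), 'position': array([0.17639517, 0.57284004, 0.2305344 ]), 'tool_rot': array([ 2.52668703e+00,  1.86553603e+00, -2.25763016e-03]), 'wrist_force': array([-0.35268759,  0.56700287, -0.40515848]), 'wrist_torque': array([ 0.01480816, -0.0133831 , -0.05245251]), 'grip_width': 0.08543591291258282}
```

View pics/scene0.png

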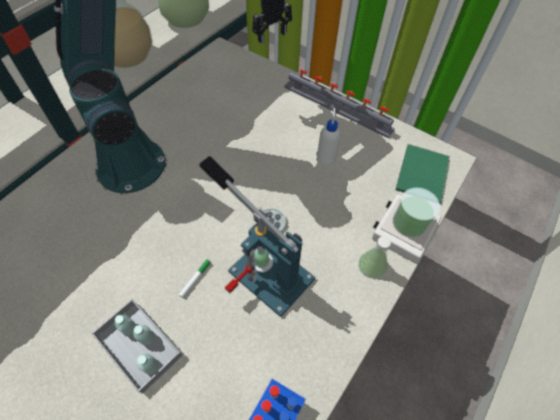

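View pics/top0.png

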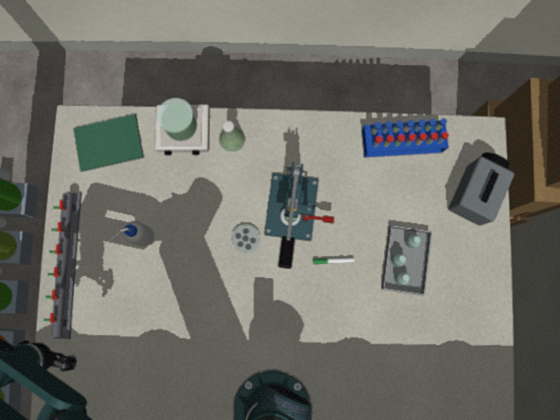

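```bash
cat > h.py <<'E'
import numpy as np,cv2
from bench import ctrl,vision
def shot(n,f):
    ci=vision.camera_info(n); im=cv2.cvtColor(vision.snapshot(n),cv2.COLOR_RGB2BGR); cv2.imwrite("pics/"+f,im); return im,ci
def proj(ci,P):
    P=np.atleast_2d(np.asarray(P,float))
    K=np.array([[ci['fx'],0,ci['cx']],[0,ci['fy'],ci['cy']],[0,0,1]])
    return cv2.projectPoints(P,ci['rvec'],ci['tvec'],K,np.array([ci['k1'],0,0,0.]))[0][:,0]
def ray(ci,uv):
    K=np.array([[ci['fx'],0,ci['cx']],[0,ci['fy'],ci['cy']],[0,0,1]])
    p=cv2.undistortPoints(np.array([[uv]],float),K,np.array([ci['k1'],0,0,0.]))[0,0]
    R=cv2.Rodrigues(ci['rvec'])[0]; return -R.T@ci['tvec'], R.T@np.array([p[0],p[1],1])
def atz(ci,uv,z):
    o,d=ray(ci,uv); return o+d*(z-o[2])/d[2]
def crop(im,x0,y0,w,h,s,f):
    c=cv2.resize(im[y0:y0+h,x0:x0+w],None,fx=s,fy=s,interpolation=cv2.INTER_CUBIC)
    for i in range(0,w,10): cv2.line(c,(i*s,0),(i*s,6 if i%50 else 14),(0,255,255),1)
    for i in range(0,h,10): cv2.line(c,(0,i*s),(6 if i%50 else 14,i*s),(0,255,255),1)
    cv2.imwrite("pics/"+f,c)
E
python3 - <<'E'
from h import *
crop(cv2.imread("pics/scene0.png"),190,140,130,180,4,"s0c.png") if 0 else crop(cv2.imread("pics/scene0.png"),190,150,130,165,3,"s0c.png")
crop(cv2.imread("pics/top0.png"),225,150,140,130,4,"t0c.png")
E
```

```text
(no output)
```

View pics/s0c.png

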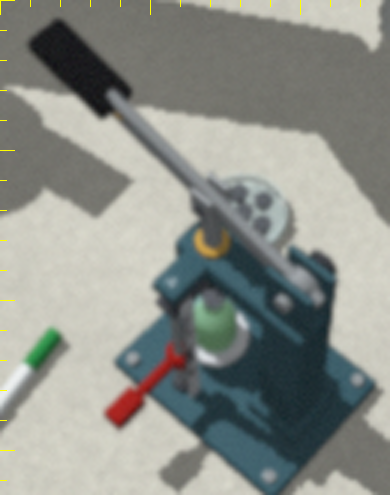

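View pics/t0c.png

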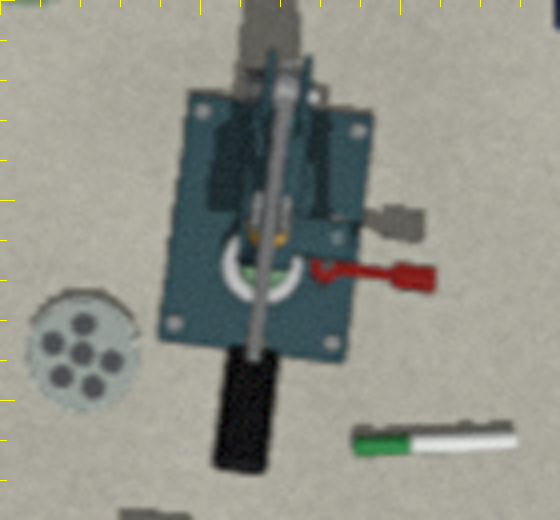

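```bash
cat >> h.py <<'E'
from scipy.optimize import least_squares
def W(p,q):
    c,s=np.cos(p[2]),np.sin(p[2]); q=np.atleast_2d(q)
    return np.c_[p[0]+c*q[:,0]-s*q[:,1],p[1]+s*q[:,0]+c*q[:,1],q[:,2]]
E
python3 - <<'E'
from h import *
T=vision.camera_info("top");S=vision.camera_info("scene")
# top base corners (press frame)
C=np.array([[.075,-.1,.016],[-.075,-.1,.016],[-.075,.1,.016],[.075,.1,.016]])
ct=np.array([[272.5,172.5],[318,178],[311.3,240.3],[264.8,235]])
cs=np.array([[190+115/3,150+361/3],[190+375/3,150+384/3],[190+275/3,150+495/3]]) # -x+y, +x-y, -x-y
Cs=np.array([[-.075,.1,.016],[.075,-.1,.016],[-.075,-.1,.016]])
# which corner is which in scene: left corner (228,270), right (315,278), bottom (282,315)
def r(p,s=True):
    e=(proj(T,W(p,C))-ct).ravel()
    return np.r_[e,(proj(S,W(p,Cs))-cs).ravel()] if s else e
for s in (False,True):
    f=least_squares(r,[.6,0,np.pi/2],args=(s,),loss='soft_l1'); print(f.x,f.fun.round(1))
p=f.x; np.save("p.npy",p)
h=np.array([[0,-.06+.235*np.cos(.3),.33]]); print("handle",W(p,h),proj(T,W(p,h)),proj(S,W(p,h)))
for z in (.08,.09,.1,.105):
    q=W(p,[[-.115,.03,z]]); print(z,q.round(4),proj(T,q),proj(S,q))
E
```

```text
[ 0.62204962 -0.04284264  1.48125419] [-0.7  0.1  0.7  0.   0.6  0.1 -0.6 -0.2]
[ 0.62377733 -0.04294105  1.48519725] [-0.8 -0.4  0.6 -0.6  0.8 -0.5 -0.5 -0.7 -2.  -0.7  0.4 -2.4 -1.1  0.3]
handle [[ 0.45987557 -0.02887685  0.33      ]] [[287.89280565 249.58489549]] [[216.02881842 171.41017453]]
0.08 [[ 0.5841 -0.155   0.08  ]] [[329.08861366 216.18028663]] [[232.42413567 286.48765571]]
0.09 [[ 0.5841 -0.155   0.09  ]] [[329.41318032 215.70456905]] [[232.09297324 285.00098748]]
0.1 [[ 0.5841 -0.155   0.1   ]] [[329.74185184 215.22281616]] [[231.75612484 283.4880994 ]]
0.105 [[ 0.5841 -0.155   0.105 ]] [[329.90775126 214.97964058]] [[231.58552324 282.72160888]]
```

Run:
```python
from h import *
T=vision.camera_info("top");S=vision.camera_info("scene")
def tri(a,b):
    f=lambda X:np.r_[proj(T,X)[0]-a,proj(S,X)[0]-b]
    s=least_squares(f,[.5,0,.2]); return s.x.round(4),s.fun.round(1)
print("handle",tri([286.5,252.5],[216.7,172.3]))
print("pad",tri([330,219.3],[231.3,286]))
print("ring",tri([225+263/4,150+268/4],[190+215/3,150+336/3]))
for n in("top","scene"): 
    c=vision.camera_info(n);print(n,-cv2.Rodrigues(c['rvec'])[0].T@c['tvec'])
print(atz(T,[286.5,252.5],.33),atz(S,[216.7,172.3],.33),atz(T,[330,219.3],.09),atz(S,[231.3,286],.09))
```

```text
handle (array([ 0.4544, -0.0244,  0.3178]), array([-0.5, -0.4, -0.6,  0.1]))
pad (array([ 0.5775, -0.1559,  0.0739]), array([-0.8, -0.7, -0.9,  0.2]))
ring (array([ 0.5869, -0.0387,  0.031 ]), array([-0.6, -0.5, -0.7,  0.2]))
top [ 0.35519515 -0.00596858  1.63933772]
scene [ 0.88556432 -0.40068368  1.01561707]
[ 0.45246872 -0.02557378  0.33      ] [ 0.46277875 -0.02993061  0.33      ] [ 0.57322594 -0.15685686  0.09      ] [ 0.58414434 -0.15824713  0.09      ]
```

>>> {"method": "send_rows", "body": {
  "rows": [
    {"gripper": 0, "travel": [0.0, 0.0, 0.05], "spin": 0},
    {"gripper": 0, "travel": [0.02, -0.04, 0.1], "spin": -0.15},
    {"gripper": 0, "travel": [0.05, -0.08, 0.14], "spin": -0.3},
    {"gripper": 0, "travel": [0.08, -0.12, 0.18], "spin": -0.45},
    {"gripper": 0, "travel": [0.11, -0.16, 0.2], "spin": -0.6},
    {"gripper": 0, "travel": [0.14, -0.2, 0.21], "spin": -0.75},
    {"gripper": 0, "travel": [0.17, -0.24, 0.21], "spin": -0.9},
    {"gripper": 0, "travel": [0.19, -0.28, 0.21], "spin": -1.05}
  ]
}}

```text
time_s: 0.9
position: [0.3467, 0.3253, 0.438]
tool_rot: [-3.122, -0.339, 0.0]
wrist_force: [0.9, 1.2, 0.2]
grip_width: 0.0002
```

>>> {"method": "send_rows", "body": {
  "rows": [
    {"gripper": 0, "travel": [0.02, -0.05, 0], "spin": -0.1},
    {"gripper": 0, "travel": [0.04, -0.09, 0], "spin": -0.2},
    {"gripper": 0, "travel": [0.06, -0.13, 0], "spin": -0.3},
    {"gripper": 0, "travel": [0.08, -0.17, 0], "spin": -0.3},
    {"gripper": 0, "travel": [0.08, -0.21, 0], "spin": -0.3},
    {"gripper": 0, "travel": [0.08, -0.25, 0], "spin": -0.3},
    {"gripper": 0, "travel": [0.08, -0.29, 0], "spin": -0.3},
    {"gripper": 0, "travel": [0.08, -0.32, 0], "spin": -0.3}
  ]
}}

```text
time_s: 1.7
position: [0.4262, 0.0032, 0.4377]
tool_rot: [-3.138, 0.133, 0.001]
wrist_force: [-0.2, 0.6, -0.6]
grip_width: 0.0002
```

Run:
```python
from h import *
print(ctrl.observe())
im,ci=shot("wrist","w1.png"); print(ci)
```

```text
{'time_s': 1.7, 'joints': array([-1.55218012e-01, -3.61419440e-02,  1.50354764e+00,  2.66478171e-04,
        1.67479059e+00, -7.04438495e-02]), 'qvel': array([-0.6917179 , -0.01823663,  0.01682428,  0.01227576, -0.00138418,
       -0.6823428 ]), 'tau': array([  4.01769966, -30.60213804, -32.0839262 ,  -0.16305082,
         0.17449264,   0.72883492]), 'position': array([0.42616871, 0.00315292, 0.43765051]), 'tool_rot': array([-3.13844156e+00,  1.33065744e-01,  8.95176390e-04]), 'wrist_force': array([-0.18379238,  0.62534749, -0.56990088]), 'wrist_torque': array([ 0.01033358, -0.00266565,  0.01811906]), 'grip_width': 0.00023661181813373035}
{'fx': 360.5051955098467, 'fy': 360.5051955098467, 'cx': 274.25526063205393, 'cy': 209.80600140770113, 'k1': -0.07594364035614067, 'rvec': array([-2.82227156,  0.12135183,  0.02133885]), 'tvec': array([-0.42344537, -0.06624648,  0.59055283])}
```

View pics/w1.png

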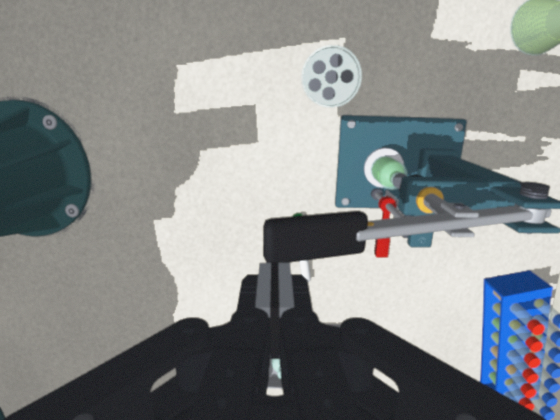

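>>> {"method": "send_rows", "body": {
  "rows": [
    {"gripper": 0, "travel": [0.0, 0.03, -0.02], "spin": 0},
    {"gripper": 0, "travel": [0.0, 0.06, -0.02], "spin": 0},
    {"gripper": 0, "travel": [0.0, 0.06, -0.02], "spin": 0},
    {"gripper": 0, "travel": [0.0, 0.06, -0.02], "spin": 0}
  ]
}}

```text
time_s: 2.15
position: [0.4262, 0.0602, 0.4174]
tool_rot: [3.135, -0.133, -0.002]
wrist_force: [0.4, -0.5, -0.2]
grip_width: 0.0001
```

Run:
```python
from h import *
o=ctrl.observe();print(o['position'],abs(o['qvel']).max())
im,ci=shot("wrist","w2.png"); np.save("w2.npy",ci,allow_pickle=True)
crop(im,210,100,270,200,3,"w2c.png")
p=np.load("p.npy")
```

```text
[0.42618664 0.06015582 0.41737311] 0.02075995181302164
```

View pics/w2.png

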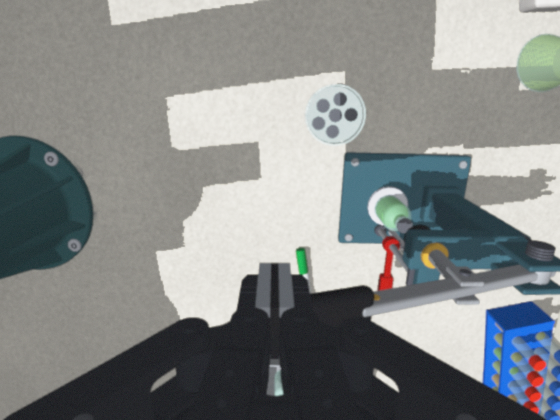

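View pics/w2c.png

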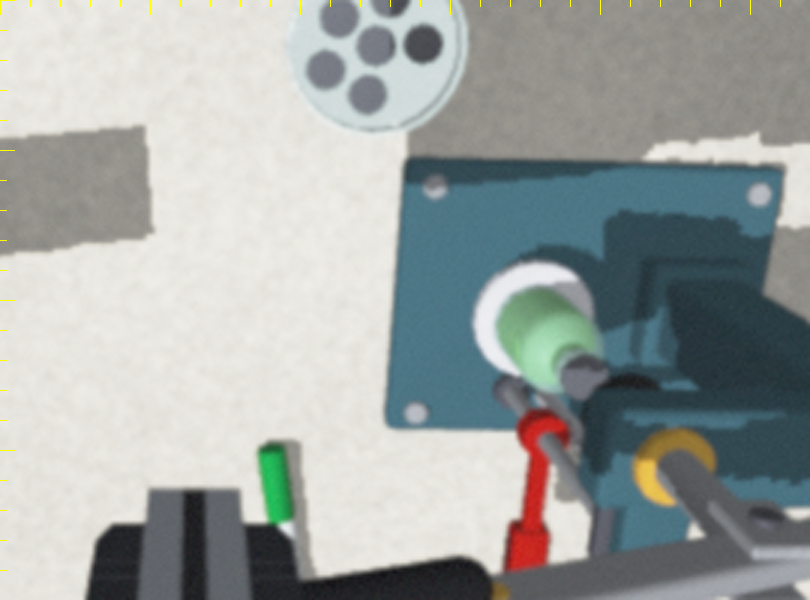

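Run:
```python
from h import *
T=vision.camera_info("top");S=vision.camera_info("scene");Wc=np.load("w2.npy",allow_pickle=True).item()
z=.016
a=[atz(Wc,u,z) for u in ([345,152.3],[471.7,154.3],[339,242.3])]
print("wrist +x+y,+x-y,-x+y",np.round(a,4)); 
b=[atz(T,u,z) for u in ([264.8,235],[272.5,172.5],[311.3,240.3],[318,178])]; print("top +x+y,+x-y,-x+y,-x-y",np.round(b,4))
c=[atz(S,u,z) for u in ([190+115/3,150+361/3],[190+375/3,150+384/3],[190+275/3,150+495/3])];print("scene -x+y,+x-y,-x-y",np.round(c,4))
for z in(.08,.09,.1): print(z,"collar",atz(Wc,[391.3,244],z).round(4),"T",atz(T,[225+318/4,150+270/4],z).round(4))
for z in(.02,.03,.04,.05,.06): print(z,"ring",atz(Wc,[210+535/3,100+322/3],z).round(4),"T",atz(T,[225+263/4,150+268/4],z).round(4))
for z in(.1,.12,.14): print(z,"stopper",atz(Wc,[404,225],z).round(4))
```

```text
wrist +x+y,+x-y,-x+y [[ 0.5316  0.0439  0.016 ]
 [ 0.7296  0.0256  0.016 ]
 [ 0.5179 -0.1038  0.016 ]]
top +x+y,+x-y,-x+y,-x-y [[ 0.5285  0.0388  0.016 ]
 [ 0.7287  0.0207  0.016 ]
 [ 0.5159 -0.1066  0.016 ]
 [ 0.715  -0.1243  0.016 ]]
scene -x+y,+x-y,-x-y [[ 0.5237 -0.1075  0.016 ]
 [ 0.7328  0.0165  0.016 ]
 [ 0.7188 -0.1238  0.016 ]]
0.08 collar [ 0.5846 -0.0845  0.08  ] T [ 0.578  -0.0808  0.08  ]
0.09 collar [ 0.5815 -0.0798  0.09  ] T [ 0.5765 -0.0804  0.09  ]
0.1 collar [ 0.5783 -0.0751  0.1   ] T [ 0.5751 -0.0799  0.1   ]
0.02 ring [ 0.5976 -0.0486  0.02  ] T [ 0.5869 -0.0407  0.02  ]
0.03 ring [ 0.5945 -0.0451  0.03  ] T [ 0.5855 -0.0405  0.03  ]
0.04 ring [ 0.5915 -0.0416  0.04  ] T [ 0.5841 -0.0402  0.04  ]
0.05 ring [ 0.5884 -0.038   0.05  ] T [ 0.5826 -0.04    0.05  ]
0.06 ring [ 0.5854 -0.0345  0.06  ] T [ 0.5812 -0.0398  0.06  ]
0.1 stopper [ 0.5955 -0.048   0.1   ]
0.12 stopper [ 0.5884 -0.0398  0.12  ]
0.14 stopper [ 0.5814 -0.0316  0.14  ]
```

>>> {"method": "send_rows", "body": {
  "rows": [
    {"gripper": 0, "travel": [0.02, -0.045, 0], "spin": 0},
    {"gripper": 0, "travel": [0.034, -0.088, -0.02], "spin": 0},
    {"gripper": 0, "travel": [0.034, -0.088, -0.06], "spin": 0},
    {"gripper": 0, "travel": [0.034, -0.088, -0.072], "spin": 0},
    {"gripper": 0, "travel": [0.034, -0.088, -0.072], "spin": 0}
  ]
}}

```text
time_s: 2.7
position: [0.4587, -0.0283, 0.3439]
tool_rot: [3.136, -0.136, -0.009]
wrist_force: [0.3, -0.0, -0.4]
grip_width: 0.0001
```

Run:
```python
from h import *
a,_=shot("wrist","w3.png"); b,_=shot("scene","s3.png"); print(ctrl.observe()['wrist_force'])
c=cv2.resize(b[130:330,170:340],None,fx=3,fy=3,interpolation=cv2.INTER_CUBIC); cv2.imwrite("pics/s3c.png",c)
```

```text
[ 0.09651085 -0.05166578  0.41088479]
```

View pics/w3.png

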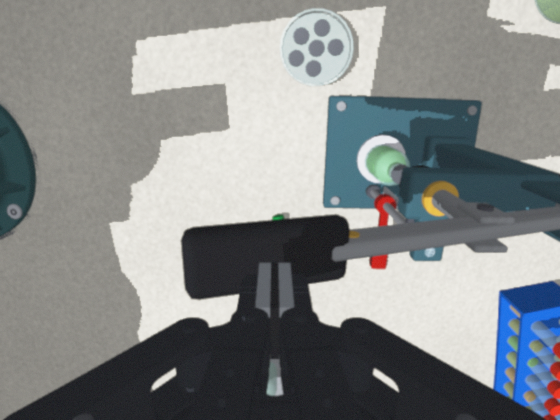

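View pics/s3c.png

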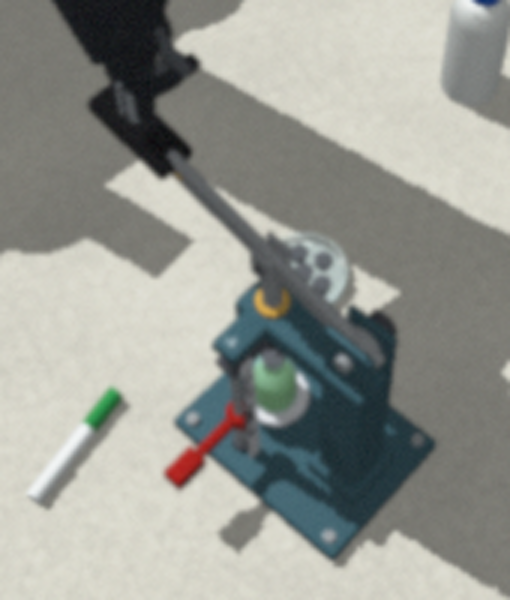

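>>> {"method": "send_rows", "body": {
  "rows": [
    {"gripper": 0, "travel": [0.001, 0, -0.008], "spin": 0},
    {"gripper": 0, "travel": [0.001, 0, -0.011], "spin": 0},
    {"gripper": 0, "travel": [0.001, 0, -0.013], "spin": 0},
    {"gripper": 0, "travel": [0.001, 0, -0.013], "spin": 0}
  ]
}}

```text
time_s: 3.2
position: [0.4616, -0.0278, 0.3338]
tool_rot: [3.135, -0.133, 0.001]
wrist_force: [0.1, 0.3, 0.7]
grip_width: -0.0001
```

>>> {"method": "send_rows", "body": {
  "rows": [
    {"gripper": 0, "travel": [0, 0, -0.002], "spin": 0},
    {"gripper": 0, "travel": [0, 0, -0.002], "spin": 0}
  ]
}}

```text
time_s: 3.4
position: [0.4614, -0.0277, 0.3316]
tool_rot: [3.135, -0.133, 0.0]
wrist_force: [0.6, -0.3, -1.8]
grip_width: -0.0001
```

>>> {"method": "send_rows", "body": {
  "rows": [
    {"gripper": 0, "travel": [0, 0, -0.002], "spin": 0},
    {"gripper": 0, "travel": [0, 0, -0.002], "spin": 0}
  ]
}}

```text
time_s: 3.6
position: [0.4616, -0.0277, 0.33]
tool_rot: [3.135, -0.133, 0.001]
wrist_force: [-1.5, 0.3, 5.8]
grip_width: 0.0001
```

>>> {"method": "send_rows", "body": {
  "rows": [
    {"gripper": 0, "travel": [0, 0, -0.002], "spin": 0},
    {"gripper": 0, "travel": [0, 0, -0.002], "spin": 0}
  ]
}}

```text
time_s: 3.8
position: [0.4618, -0.0278, 0.3287]
tool_rot: [3.135, -0.133, 0.002]
wrist_force: [-1.3, 0.0, 6.3]
grip_width: 0.0
```

>>> {"method": "send_rows", "body": {
  "rows": [
    {"gripper": 0, "travel": [0, 0, -0.005], "spin": 0},
    {"gripper": 0, "travel": [0, 0, -0.01], "spin": 0},
    {"gripper": 0, "travel": [0, 0, -0.015], "spin": 0},
    {"gripper": 0, "travel": [0, 0, -0.02], "spin": 0},
    {"gripper": 0, "travel": [0, 0, -0.025], "spin": 0},
    {"gripper": 0, "travel": [0, 0, -0.03], "spin": 0},
    {"gripper": 0, "travel": [0, 0, -0.03], "spin": 0}
  ]
}}

```text
time_s: 4.5
position: [0.4616, -0.0279, 0.2988]
tool_rot: [3.135, -0.133, 0.002]
wrist_force: [-2.6, 1.0, 7.0]
grip_width: 0.0
```

Run:
```python
from h import *
b,_=shot("scene","s4.png"); o=ctrl.observe(); print(o['position'],o['wrist_force'])
c=cv2.resize(b[210:310,200:320],None,fx=5,fy=5,interpolation=cv2.INTER_CUBIC); cv2.imwrite("pics/s4c.png",c)
```

```text
[ 0.46169903 -0.02785136  0.29901718] [-3.00519079 -0.13843179  6.05003323]
```

View pics/s4c.png

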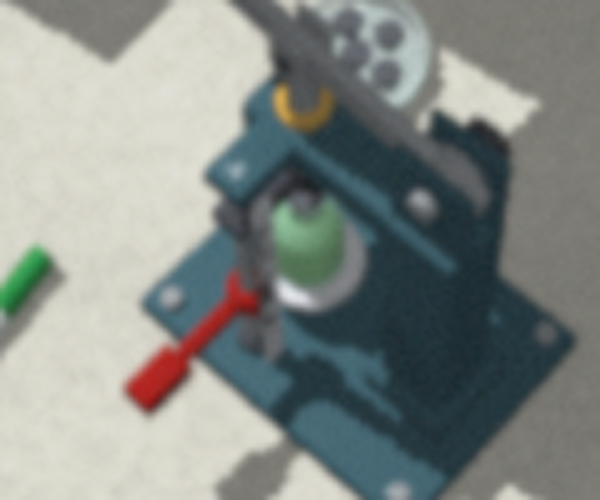

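>>> {"method": "send_rows", "body": {
  "rows": [
    {"gripper": 0, "travel": [0, 0, -0.004], "spin": 0},
    {"gripper": 0, "travel": [0, 0, -0.004], "spin": 0}
  ]
}}

```text
time_s: 4.75
position: [0.4616, -0.0279, 0.2954]
tool_rot: [3.135, -0.133, 0.002]
wrist_force: [-2.6, 0.1, 6.3]
grip_width: -0.0003
```

>>> {"method": "send_rows", "body": {
  "rows": [
    {"gripper": 0, "travel": [0, 0, -0.004], "spin": 0},
    {"gripper": 0, "travel": [0, 0, -0.004], "spin": 0}
  ]
}}

```text
time_s: 4.95
position: [0.4614, -0.0279, 0.2917]
tool_rot: [3.134, -0.133, 0.002]
wrist_force: [-3.3, 0.3, 5.5]
grip_width: 0.0001
```

>>> {"method": "send_rows", "body": {
  "rows": [
    {"gripper": 0, "travel": [0, 0, -0.003], "spin": 0},
    {"gripper": 0, "travel": [0, 0, -0.003], "spin": 0}
  ]
}}

```text
time_s: 5.15
position: [0.4611, -0.0279, 0.2891]
tool_rot: [3.134, -0.133, 0.002]
wrist_force: [-2.7, 1.3, 6.4]
grip_width: 0.0001
```

>>> {"method": "send_rows", "body": {
  "rows": [
    {"gripper": 0, "travel": [0, 0, -0.003], "spin": 0},
    {"gripper": 0, "travel": [0, 0, -0.003], "spin": 0}
  ]
}}

```text
time_s: 5.35
position: [0.4607, -0.0278, 0.2865]
tool_rot: [3.135, -0.133, 0.001]
wrist_force: [-2.7, 0.2, 5.4]
grip_width: -0.0002
```

>>> {"method": "send_rows", "body": {
  "rows": [
    {"gripper": 0, "travel": [0, 0, -0.003], "spin": 0},
    {"gripper": 0, "travel": [0, 0, -0.003], "spin": 0}
  ]
}}

```text
time_s: 5.55
position: [0.4603, -0.0278, 0.2838]
tool_rot: [3.135, -0.133, -0.0]
wrist_force: [-3.3, 0.5, 6.7]
grip_width: -0.0002
```

>>> {"method": "send_rows", "body": {
  "rows": [
    {"gripper": 0, "travel": [0, 0, -0.003], "spin": 0},
    {"gripper": 0, "travel": [0, 0, -0.003], "spin": 0}
  ]
}}

```text
time_s: 5.75
position: [0.4599, -0.0278, 0.2812]
tool_rot: [3.135, -0.133, -0.001]
wrist_force: [-3.6, 0.6, 6.7]
grip_width: 0.0003
```

>>> {"method": "send_rows", "body": {
  "rows": [
    {"gripper": 0, "travel": [0.001, 0, -0.003], "spin": 0},
    {"gripper": 0, "travel": [0.001, 0, -0.003], "spin": 0}
  ]
}}

```text
time_s: 5.95
position: [0.4605, -0.0278, 0.2785]
tool_rot: [3.134, -0.133, -0.002]
wrist_force: [-3.8, 0.9, 5.4]
grip_width: -0.0001
```

>>> {"method": "send_rows", "body": {
  "rows": [
    {"gripper": 0, "travel": [0.001, 0, -0.003], "spin": 0},
    {"gripper": 0, "travel": [0.001, 0, -0.003], "spin": 0}
  ]
}}

```text
time_s: 6.15
position: [0.4611, -0.0278, 0.2758]
tool_rot: [3.134, -0.133, -0.003]
wrist_force: [-3.3, -0.1, 6.6]
grip_width: -0.0002
```

>>> {"method": "send_rows", "body": {
  "rows": [
    {"gripper": 0, "travel": [0.0, 0, -0.003], "spin": 0},
    {"gripper": 0, "travel": [0.0, 0, -0.003], "spin": 0}
  ]
}}

```text
time_s: 6.35
position: [0.4608, -0.0278, 0.2732]
tool_rot: [3.134, -0.133, -0.004]
wrist_force: [-2.9, 0.6, 6.4]
grip_width: -0.0005
```

>>> {"method": "send_rows", "body": {
  "rows": [
    {"gripper": 0, "travel": [0.0, 0, -0.003], "spin": 0},
    {"gripper": 0, "travel": [0.0, 0, -0.003], "spin": 0}
  ]
}}

```text
time_s: 6.55
position: [0.4605, -0.0278, 0.2706]
tool_rot: [3.134, -0.133, -0.004]
wrist_force: [-2.8, 0.3, 6.8]
grip_width: 0.0
```

>>> {"method": "send_rows", "body": {
  "rows": [
    {"gripper": 0, "travel": [0.0, 0, -0.003], "spin": 0},
    {"gripper": 0, "travel": [0.0, 0, -0.004], "spin": 0}
  ]
}}

```text
time_s: 6.75
position: [0.4602, -0.0278, 0.267]
tool_rot: [3.134, -0.133, -0.005]
wrist_force: [-2.9, 0.6, 6.7]
grip_width: 0.0
```

>>> {"method": "send_rows", "body": {
  "rows": [
    {"gripper": 0, "travel": [0.0, 0, -0.003], "spin": 0},
    {"gripper": 0, "travel": [0.0, 0, -0.004], "spin": 0}
  ]
}}

```text
time_s: 6.95
position: [0.46, -0.0278, 0.2635]
tool_rot: [3.134, -0.133, -0.005]
wrist_force: [-2.7, 0.7, 6.1]
grip_width: -0.0001
```

>>> {"method": "send_rows", "body": {
  "rows": [
    {"gripper": 0, "travel": [0.001, 0, -0.003], "spin": 0},
    {"gripper": 0, "travel": [0.001, 0, -0.004], "spin": 0}
  ]
}}

```text
time_s: 7.15
position: [0.4603, -0.0277, 0.2598]
tool_rot: [3.134, -0.133, -0.007]
wrist_force: [-3.6, 0.8, 8.2]
grip_width: 0.0001
```

>>> {"method": "send_rows", "body": {
  "rows": [
    {"gripper": 0, "travel": [0.0, 0, -0.003], "spin": 0},
    {"gripper": 0, "travel": [0.0, 0, -0.004], "spin": 0}
  ]
}}

```text
time_s: 7.35
position: [0.4602, -0.0277, 0.2563]
tool_rot: [3.134, -0.134, -0.007]
wrist_force: [-3.1, 0.1, 8.3]
grip_width: 0.0002
```

Run:
```python
from h import *
b,_=shot("scene","s5.png"); o=ctrl.observe(); print(o['position'],o['wrist_force'])
c=cv2.resize(b[210:310,200:320],None,fx=5,fy=5,interpolation=cv2.INTER_CUBIC); cv2.imwrite("pics/s5c.png",c)
```

```text
[ 0.46015195 -0.02774743  0.25620134] [-1.64297566  0.91480006  7.72793082]
```

View pics/s5c.png

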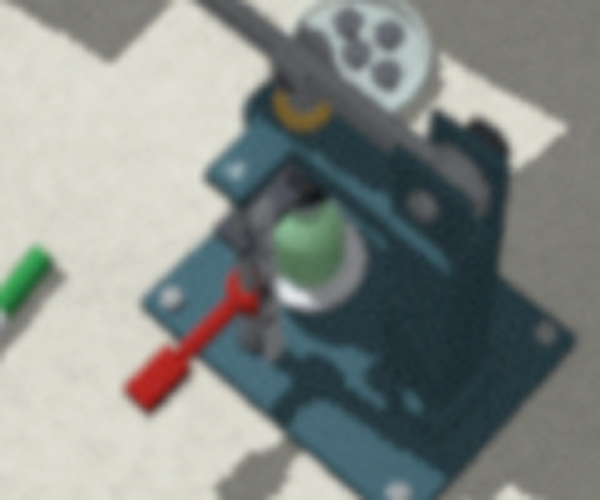

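>>> {"method": "send_rows", "body": {
  "rows": [
    {"gripper": 0, "travel": [0.0, 0, -0.003], "spin": 0},
    {"gripper": 0, "travel": [0.0, 0, -0.003], "spin": 0}
  ]
}}

```text
time_s: 7.6
position: [0.4601, -0.0277, 0.2537]
tool_rot: [3.134, -0.134, -0.007]
wrist_force: [-2.8, 0.6, 7.2]
grip_width: -0.0003
```

>>> {"method": "send_rows", "body": {
  "rows": [
    {"gripper": 0, "travel": [0.001, 0, -0.003], "spin": 0},
    {"gripper": 0, "travel": [0.001, 0, -0.003], "spin": 0}
  ]
}}

```text
time_s: 7.8
position: [0.4602, -0.0277, 0.2508]
tool_rot: [3.134, -0.134, -0.01]
wrist_force: [-5.2, 0.8, 6.8]
grip_width: -0.0002
```

>>> {"method": "send_rows", "body": {
  "rows": [
    {"gripper": 0, "travel": [0.0, 0, -0.003], "spin": 0},
    {"gripper": 0, "travel": [0.0, 0, -0.003], "spin": 0}
  ]
}}

```text
time_s: 8.0
position: [0.4601, -0.0277, 0.2483]
tool_rot: [3.134, -0.134, -0.01]
wrist_force: [-2.4, 1.2, 6.8]
grip_width: -0.0002
```

>>> {"method": "send_rows", "body": {
  "rows": [
    {"gripper": 0, "travel": [0.0, 0, -0.003], "spin": 0},
    {"gripper": 0, "travel": [0.0, 0, -0.003], "spin": 0}
  ]
}}

```text
time_s: 8.2
position: [0.4602, -0.0277, 0.2458]
tool_rot: [3.134, -0.134, -0.009]
wrist_force: [-3.7, -0.0, 6.9]
grip_width: -0.0002
```

>>> {"method": "send_rows", "body": {
  "rows": [
    {"gripper": 0, "travel": [0.0, 0, -0.003], "spin": 0},
    {"gripper": 0, "travel": [0.0, 0, -0.003], "spin": 0}
  ]
}}

```text
time_s: 8.4
position: [0.4602, -0.0278, 0.2433]
tool_rot: [3.134, -0.134, -0.008]
wrist_force: [-2.4, 1.0, 7.3]
grip_width: -0.0001
```

>>> {"method": "send_rows", "body": {
  "rows": [
    {"gripper": 0, "travel": [0.0, 0, -0.003], "spin": 0},
    {"gripper": 0, "travel": [0.0, 0, -0.003], "spin": 0}
  ]
}}

```text
time_s: 8.6
position: [0.4603, -0.0278, 0.2408]
tool_rot: [3.134, -0.134, -0.008]
wrist_force: [-1.6, -0.0, 6.7]
grip_width: -0.0003
```

>>> {"method": "send_rows", "body": {
  "rows": [
    {"gripper": 0, "travel": [0.0, 0, -0.003], "spin": 0},
    {"gripper": 0, "travel": [0.0, 0, -0.003], "spin": 0}
  ]
}}

```text
time_s: 8.8
position: [0.4604, -0.0278, 0.2384]
tool_rot: [3.134, -0.134, -0.007]
wrist_force: [-2.6, 1.0, 7.4]
grip_width: -0.0
```

>>> {"method": "send_rows", "body": {
  "rows": [
    {"gripper": 0, "travel": [0.0, 0, -0.003], "spin": 0},
    {"gripper": 0, "travel": [0.0, 0, -0.003], "spin": 0}
  ]
}}

```text
time_s: 9.0
position: [0.4606, -0.0278, 0.236]
tool_rot: [3.134, -0.134, -0.006]
wrist_force: [-2.3, 0.3, 6.6]
grip_width: -0.0002
```

>>> {"method": "send_rows", "body": {
  "rows": [
    {"gripper": 0, "travel": [0.0, 0, -0.003], "spin": 0},
    {"gripper": 0, "travel": [0.0, 0, -0.003], "spin": 0}
  ]
}}

```text
time_s: 9.2
position: [0.4608, -0.0278, 0.2335]
tool_rot: [3.134, -0.134, -0.005]
wrist_force: [-2.8, 0.7, 7.0]
grip_width: -0.0
```

>>> {"method": "send_rows", "body": {
  "rows": [
    {"gripper": 0, "travel": [0.0, 0, -0.003], "spin": 0},
    {"gripper": 0, "travel": [0.0, 0, -0.003], "spin": 0}
  ]
}}

```text
time_s: 9.4
position: [0.4609, -0.0278, 0.231]
tool_rot: [3.134, -0.134, -0.005]
wrist_force: [-1.7, 1.0, 6.8]
grip_width: 0.0
```

>>> {"method": "send_rows", "body": {
  "rows": [
    {"gripper": 0, "travel": [0.0, 0, -0.003], "spin": 0},
    {"gripper": 0, "travel": [0.0, 0, -0.003], "spin": 0}
  ]
}}

```text
time_s: 9.6
position: [0.4611, -0.0278, 0.2286]
tool_rot: [3.134, -0.134, -0.003]
wrist_force: [-1.9, 0.9, 6.9]
grip_width: -0.0003
```

Run:
```python
from h import *
b,_=shot("scene","s6.png"); o=ctrl.observe(); print(o['position'],o['wrist_force'])
c=cv2.resize(b[210:310,200:320],None,fx=5,fy=5,interpolation=cv2.INTER_CUBIC); cv2.imwrite("pics/s6c.png",c)
```

```text
[ 0.46117008 -0.02782637  0.22870253] [-2.26679073  0.27617234  6.72424859]
```

View pics/s6c.png

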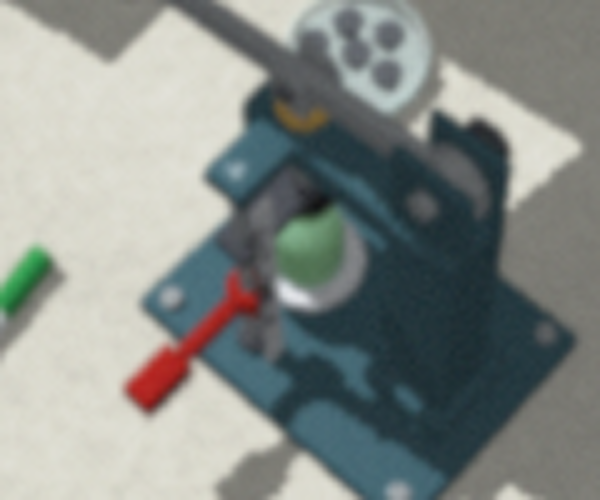

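>>> {"method": "send_rows", "body": {
  "rows": [
    {"gripper": 0, "travel": [0.0, 0, -0.002], "spin": 0},
    {"gripper": 0, "travel": [0.0, 0, -0.003], "spin": 0}
  ]
}}

```text
time_s: 9.85
position: [0.4614, -0.0279, 0.2264]
tool_rot: [3.134, -0.135, -0.002]
wrist_force: [-2.7, 0.2, 8.3]
grip_width: -0.0001
```

>>> {"method": "send_rows", "body": {
  "rows": [
    {"gripper": 0, "travel": [0.0, 0, -0.002], "spin": 0},
    {"gripper": 0, "travel": [0.0, 0, -0.003], "spin": 0}
  ]
}}

```text
time_s: 10.05
position: [0.4617, -0.0279, 0.2241]
tool_rot: [3.134, -0.135, -0.001]
wrist_force: [-1.7, 0.7, 7.9]
grip_width: 0.0001
```

>>> {"method": "send_rows", "body": {
  "rows": [
    {"gripper": 0, "travel": [0.0, 0, -0.002], "spin": 0},
    {"gripper": 0, "travel": [0.0, 0, -0.003], "spin": 0}
  ]
}}

```text
time_s: 10.25
position: [0.462, -0.0279, 0.2219]
tool_rot: [3.134, -0.135, 0.0]
wrist_force: [-2.7, -0.2, 8.4]
grip_width: 0.0001
```

>>> {"method": "send_rows", "body": {
  "rows": [
    {"gripper": 0, "travel": [0.0, 0, -0.002], "spin": 0},
    {"gripper": 0, "travel": [0.0, 0, -0.003], "spin": 0}
  ]
}}

```text
time_s: 10.45
position: [0.4623, -0.028, 0.2206]
tool_rot: [3.134, -0.135, 0.002]
wrist_force: [-7.9, 1.5, 23.0]
grip_width: 0.0001
```

Run:
```python
from h import *
for i in range(4):
    b,_=shot("scene","s7.png"); o=ctrl.observe(); print(o['time_s'],o['position'],o['wrist_force'])
c=cv2.resize(b[210:310,200:320],None,fx=5,fy=5,interpolation=cv2.INTER_CUBIC); cv2.imwrite("pics/s7c.png",c)
```

```text
10.5 [ 0.46230035 -0.02795379  0.22067329] [-5.88665526  1.94692185 19.94998256]
10.55 [ 0.46227021 -0.02797314  0.22076412] [-5.53022723  1.41650931 17.76623774]
10.6 [ 0.46225281 -0.02795871  0.22078856] [-5.11233036  0.85014136 17.40208385]
10.65 [ 0.46225388 -0.0279734   0.22077595] [-6.1172255   1.26840187 18.82721977]
```

View pics/s7c.png

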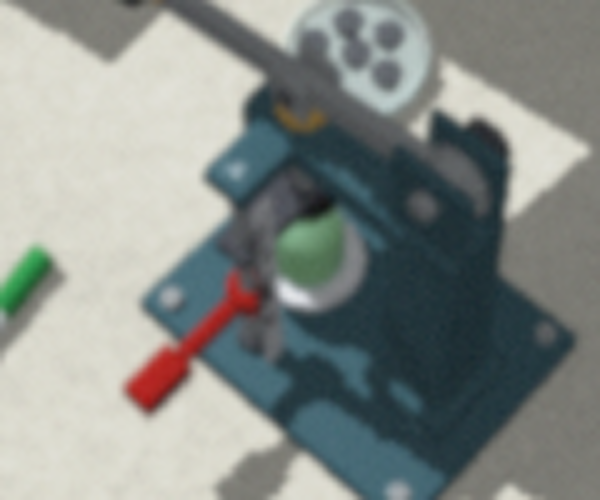

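>>> {"method": "send_rows", "body": {
  "rows": [
    {"gripper": 0, "travel": [0, 0, 0.012], "spin": 0},
    {"gripper": 0, "travel": [0, 0, 0.026], "spin": 0},
    {"gripper": 0, "travel": [0, 0, 0.042], "spin": 0},
    {"gripper": 0, "travel": [0, 0, 0.058], "spin": 0},
    {"gripper": 0, "travel": [0, 0, 0.074], "spin": 0},
    {"gripper": 0, "travel": [0, 0, 0.09], "spin": 0},
    {"gripper": 0, "travel": [0, 0, 0.102], "spin": 0},
    {"gripper": 0, "travel": [0, 0, 0.112], "spin": 0}
  ]
}}

```text
time_s: 11.45
position: [0.4634, -0.0282, 0.3343]
tool_rot: [3.133, -0.135, 0.007]
wrist_force: [0.3, 0.2, -0.2]
grip_width: -0.0001
```

>>> {"method": "send_rows", "body": {
  "rows": [
    {"gripper": 0, "travel": [0, 0, 0.03], "spin": 0},
    {"gripper": 0, "travel": [0.01, -0.03, 0.06], "spin": 0},
    {"gripper": 0, "travel": [0.04, -0.07, 0.06], "spin": 0},
    {"gripper": 0, "travel": [0.08, -0.1, 0.06], "spin": 0},
    {"gripper": 0, "travel": [0.11, -0.126, 0.03], "spin": 0},
    {"gripper": 0, "travel": [0.122, -0.126, 0.0], "spin": 0},
    {"gripper": 0, "travel": [0.122, -0.126, -0.02], "spin": 0},
    {"gripper": 0, "travel": [0.122, -0.126, -0.02], "spin": 0}
  ]
}}

```text
time_s: 12.25
position: [0.5827, -0.1534, 0.3096]
tool_rot: [3.137, -0.135, -0.008]
wrist_force: [-1.0, 0.0, 0.0]
grip_width: -0.0004
```

Run:
```python
from h import *
o=ctrl.observe(); print(o['time_s'],o['position'],o['wrist_force'])
b,_=shot("scene","s8.png");w,ci=shot("wrist","w8.png");np.save("w8.npy",ci,allow_pickle=True)
c=cv2.resize(b[130:330,170:340],None,fx=3,fy=3,interpolation=cv2.INTER_CUBIC); cv2.imwrite("pics/s8c.png",c)
```

```text
12.25 [ 0.58272609 -0.15342434  0.30960106] [-0.98107325  0.03232086  0.03533163]
```

View pics/s8c.png

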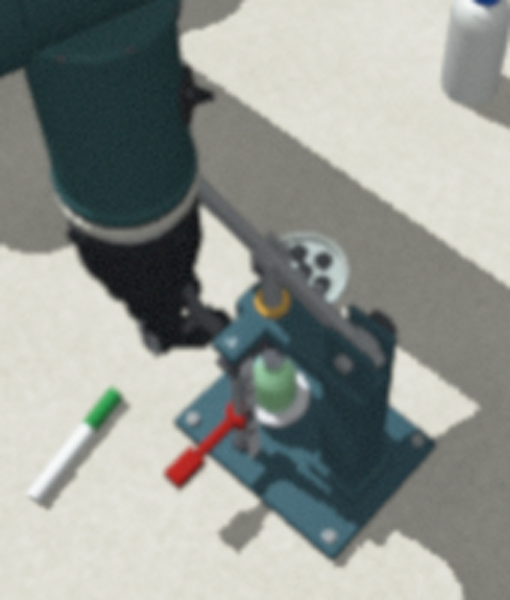

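View pics/w8.png

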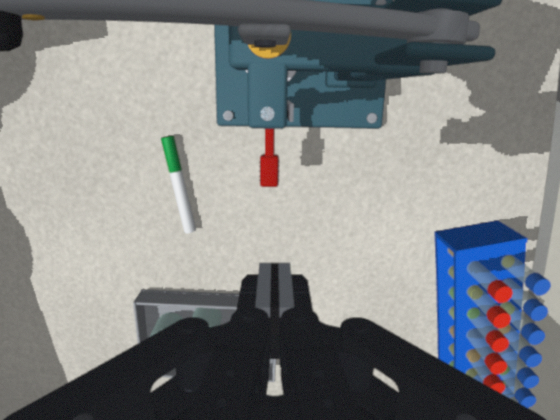

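Run:
```python
from h import *
ci=np.load("w8.npy",allow_pickle=True).item(); w=cv2.imread("pics/w8.png"); S=vision.camera_info("scene")
crop(w,210,90,130,110,6,"w8c.png")
print("cam",-cv2.Rodrigues(ci['rvec'])[0].T@ci['tvec'])
for z in(.075,.085,.095,.105): print(z,atz(ci,[269.3,170.5],z).round(4), "base corner",atz(ci,[218,126],.016).round(4),atz(ci,[383,128],.016).round(4))
```

```text
cam [ 0.59085818 -0.07213855  0.45532328]
0.075 [ 0.5777 -0.1532  0.075 ] base corner [ 0.5193 -0.1062  0.016 ] [ 0.717  -0.1253  0.016 ]
0.085 [ 0.578  -0.1511  0.085 ] base corner [ 0.5193 -0.1062  0.016 ] [ 0.717  -0.1253  0.016 ]
0.095 [ 0.5784 -0.1489  0.095 ] base corner [ 0.5193 -0.1062  0.016 ] [ 0.717  -0.1253  0.016 ]
0.105 [ 0.5787 -0.1468  0.105 ] base corner [ 0.5193 -0.1062  0.016 ] [ 0.717  -0.1253  0.016 ]
```

View pics/w8c.png

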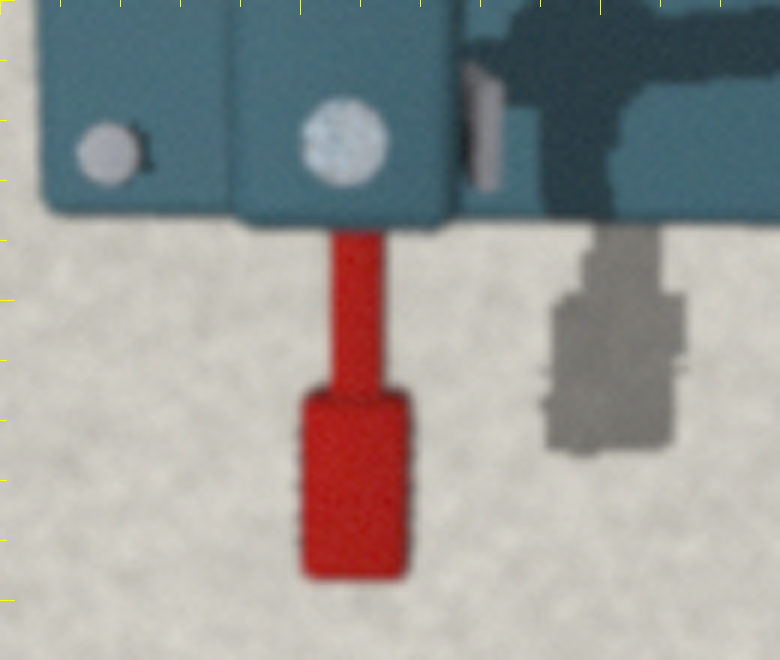

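>>> {"method": "send_rows", "body": {
  "rows": [
    {"gripper": 0, "travel": [-0.003, -0.005, -0.05], "spin": 0},
    {"gripper": 0, "travel": [-0.004, -0.005, -0.1], "spin": 0},
    {"gripper": 0, "travel": [-0.004, -0.005, -0.15], "spin": 0},
    {"gripper": 0, "travel": [-0.004, -0.005, -0.19], "spin": 0},
    {"gripper": 0, "travel": [-0.004, -0.005, -0.195], "spin": 0},
    {"gripper": 0, "travel": [-0.004, -0.005, -0.195], "spin": 0}
  ]
}}

```text
time_s: 12.95
position: [0.581, -0.159, 0.1199]
tool_rot: [3.134, -0.134, 0.003]
wrist_force: [-0.0, 0.0, 0.4]
grip_width: -0.0002
```

Run:
```python
from h import *
w,ci=shot("wrist","w9.png");np.save("w9.npy",ci,allow_pickle=True);b,_=shot("scene","s9.png")
c=cv2.resize(b[180:330,170:340],None,fx=4,fy=4,interpolation=cv2.INTER_CUBIC); cv2.imwrite("pics/s9c.png",c)
```

```text
(no output)
```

View pics/w9.png

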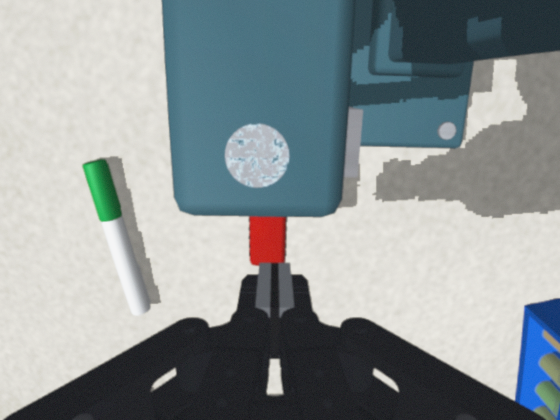

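View pics/s9c.png

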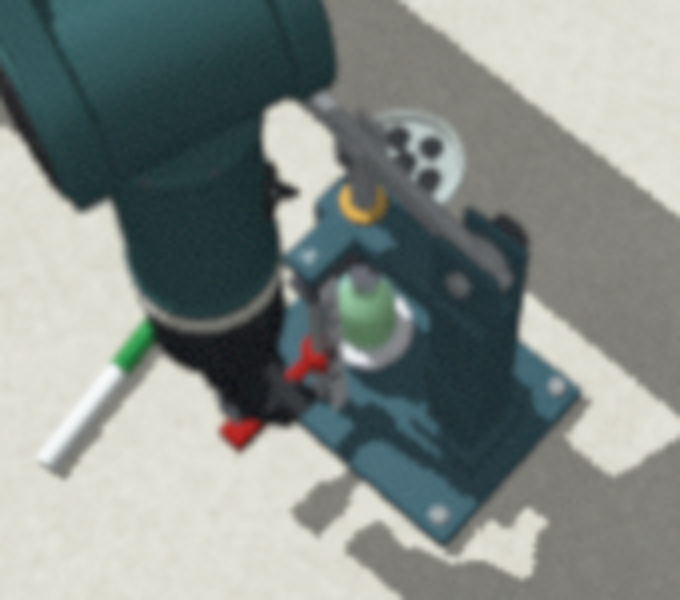

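Run:
```python
from h import *
ci=np.load("w9.npy",allow_pickle=True).item(); crop(cv2.imread("pics/w9.png"),200,190,130,100,6,"w9c.png")
c8=np.load("w8.npy",allow_pickle=True).item()
for z in(.075,.085,.095,.105): print(z,atz(ci,[268,265],z).round(4),"w8 outer end",atz(c8,[210+355/6,90+578/6],z).round(4))
```

```text
0.075 [ 0.5759 -0.1731  0.075 ] w8 outer end [ 0.5759 -0.1707  0.075 ]
0.085 [ 0.5765 -0.168   0.085 ] w8 outer end [ 0.5763 -0.1681  0.085 ]
0.095 [ 0.5772 -0.1629  0.095 ] w8 outer end [ 0.5767 -0.1655  0.095 ]
0.105 [ 0.5778 -0.1578  0.105 ] w8 outer end [ 0.5771 -0.1629  0.105 ]
```

View pics/w9c.png

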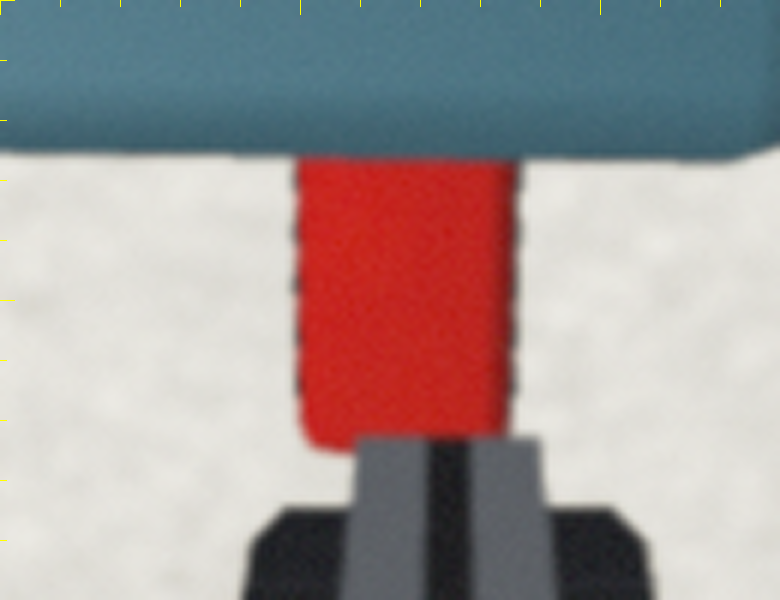

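>>> {"method": "send_rows", "body": {
  "rows": [
    {"gripper": 0, "travel": [-0.004, 0.003, -0.015], "spin": 0},
    {"gripper": 0, "travel": [-0.004, 0.003, -0.026], "spin": 0},
    {"gripper": 0, "travel": [-0.004, 0.003, -0.026], "spin": 0}
  ]
}}

```text
time_s: 13.35
position: [0.5791, -0.1568, 0.0966]
tool_rot: [3.132, -0.134, 0.012]
wrist_force: [-1.4, 0.1, -0.4]
grip_width: 0.0002
```

>>> {"method": "send_rows", "body": {
  "rows": [
    {"gripper": 0, "travel": [0, 0.0, -0.002], "spin": 0},
    {"gripper": 0, "travel": [0, 0, -0.002], "spin": 0}
  ]
}}

```text
time_s: 13.55
position: [0.5797, -0.1571, 0.0952]
tool_rot: [3.132, -0.134, 0.013]
wrist_force: [0.5, -0.2, -0.2]
grip_width: -0.0001
```

>>> {"method": "send_rows", "body": {
  "rows": [
    {"gripper": 0, "travel": [0, 0.0, -0.002], "spin": 0},
    {"gripper": 0, "travel": [0, 0, -0.002], "spin": 0}
  ]
}}

```text
time_s: 13.75
position: [0.5799, -0.1572, 0.0933]
tool_rot: [3.132, -0.134, 0.014]
wrist_force: [0.3, -0.0, -0.3]
grip_width: 0.0002
```

>>> {"method": "send_rows", "body": {
  "rows": [
    {"gripper": 0, "travel": [0, 0.0, -0.002], "spin": 0},
    {"gripper": 0, "travel": [0, 0, -0.002], "spin": 0}
  ]
}}

```text
time_s: 13.95
position: [0.5798, -0.1572, 0.0911]
tool_rot: [3.132, -0.134, 0.013]
wrist_force: [-1.2, -0.5, -0.4]
grip_width: 0.0003
```

>>> {"method": "send_rows", "body": {
  "rows": [
    {"gripper": 0, "travel": [-0.002, 0.0, -0.002], "spin": 0},
    {"gripper": 0, "travel": [-0.002, 0, -0.002], "spin": 0}
  ]
}}

```text
time_s: 14.15
position: [0.5771, -0.157, 0.0887]
tool_rot: [3.132, -0.134, 0.012]
wrist_force: [-0.2, -0.1, 0.2]
grip_width: 0.0001
```

>>> {"method": "send_rows", "body": {
  "rows": [
    {"gripper": 0, "travel": [0, 0.0, -0.002], "spin": 0},
    {"gripper": 0, "travel": [0, 0, -0.002], "spin": 0}
  ]
}}

```text
time_s: 14.35
position: [0.5768, -0.1569, 0.0864]
tool_rot: [3.132, -0.134, 0.011]
wrist_force: [-0.5, 0.1, 0.3]
grip_width: -0.0001
```

>>> {"method": "send_rows", "body": {
  "rows": [
    {"gripper": 0, "travel": [0, 0.0, -0.002], "spin": 0},
    {"gripper": 0, "travel": [0, 0, -0.002], "spin": 0}
  ]
}}

```text
time_s: 14.55
position: [0.5771, -0.157, 0.0845]
tool_rot: [3.132, -0.134, 0.011]
wrist_force: [0.5, -0.5, 2.5]
grip_width: -0.0003
```

>>> {"method": "send_rows", "body": {
  "rows": [
    {"gripper": 0, "travel": [0, 0.0, -0.0015], "spin": 0},
    {"gripper": 0, "travel": [0, 0, -0.0015], "spin": 0}
  ]
}}

```text
time_s: 14.75
position: [0.5772, -0.157, 0.0836]
tool_rot: [3.132, -0.134, 0.012]
wrist_force: [-1.2, 0.9, 6.2]
grip_width: 0.0001
```

>>> {"method": "send_rows", "body": {
  "rows": [
    {"gripper": 0, "travel": [0, 0.0, 0.03], "spin": 0},
    {"gripper": 60, "travel": [0, 0, 0.03], "spin": 0},
    {"gripper": 60, "travel": [0, 0, 0.03], "spin": 0},
    {"gripper": 60, "travel": [0, 0, 0.03], "spin": 0},
    {"gripper": 60, "travel": [0, 0, 0.03], "spin": 0},
    {"gripper": 60, "travel": [0, 0, 0.03], "spin": 0}
  ],
  "grip_force": 60
}}

```text
time_s: 15.35
position: [0.5766, -0.1568, 0.1128]
tool_rot: [3.133, -0.134, 0.01]
wrist_force: [0.5, 0.8, 0.3]
grip_width: 0.0513
```

Run:
```python
from h import *
w,ci=shot("wrist","w10.png");print(ctrl.observe()['position'],ctrl.observe()['grip_width'])
```

```text
[ 0.57675854 -0.15683666  0.11291299] 0.05131399718614235
```

View pics/w10.png

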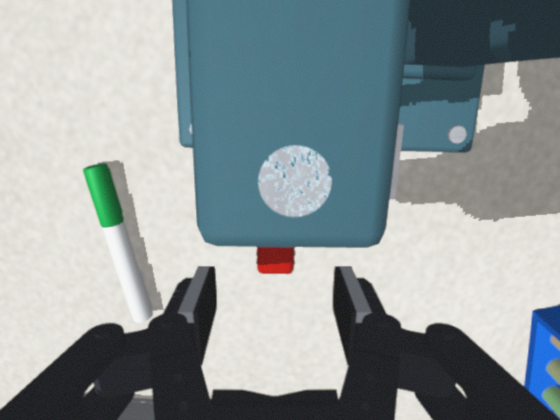

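>>> {"method": "send_rows", "body": {
  "rows": [
    {"gripper": 60, "travel": [0, 0.001, -0.02], "spin": 0},
    {"gripper": 60, "travel": [0, 0.001, -0.04], "spin": 0},
    {"gripper": 60, "travel": [0, 0.001, -0.053], "spin": 0},
    {"gripper": 60, "travel": [0, 0.001, -0.053], "spin": 0}
  ]
}}

```text
time_s: 15.8
position: [0.5751, -0.1552, 0.0579]
tool_rot: [3.134, -0.134, 0.004]
wrist_force: [-1.0, 0.4, 0.3]
grip_width: 0.0514
```

>>> {"method": "send_rows", "body": {
  "rows": [
    {"gripper": 0, "travel": [0, 0, 0], "spin": 0},
    {"gripper": 0, "travel": [0, 0, 0], "spin": 0},
    {"gripper": 0, "travel": [0, 0, 0], "spin": 0},
    {"gripper": 0, "travel": [0, 0, 0], "spin": 0},
    {"gripper": 0, "travel": [0, 0, 0], "spin": 0}
  ],
  "grip_force": 60
}}

```text
time_s: 16.3
position: [0.5775, -0.1557, 0.0588]
tool_rot: [3.133, -0.135, 0.011]
wrist_force: [5.8, 0.7, -4.3]
grip_width: 0.0192
```

>>> {"method": "send_rows", "body": {
  "rows": [
    {"gripper": 0, "travel": [0, 0, 0.005], "spin": 0},
    {"gripper": 0, "travel": [0, 0, 0.012], "spin": 0},
    {"gripper": 0, "travel": [0, 0, 0.02], "spin": 0},
    {"gripper": 0, "travel": [0, 0, 0.028], "spin": 0},
    {"gripper": 0, "travel": [0, 0, 0.036], "spin": 0},
    {"gripper": 0, "travel": [0, 0, 0.043], "spin": 0},
    {"gripper": 0, "travel": [0, 0, 0.047], "spin": 0},
    {"gripper": 0, "travel": [0, 0, 0.047], "spin": 0}
  ]
}}

```text
time_s: 17.1
position: [0.5777, -0.1557, 0.1069]
tool_rot: [3.133, -0.135, 0.012]
wrist_force: [0.9, 0.5, 0.1]
grip_width: 0.0189
```

Run:
```python
from h import *
b,_=shot("scene","s11.png");o=ctrl.observe();print(o['position'],o['wrist_force'],o['grip_width'])
c=cv2.resize(b[210:310,200:320],None,fx=5,fy=5,interpolation=cv2.INTER_CUBIC); cv2.imwrite("pics/s11c.png",c)
```

```text
[ 0.57769145 -0.15564625  0.10682671] [-0.16713281  1.50823567  2.16562805] 0.019011827270446962
```

View pics/s11c.png

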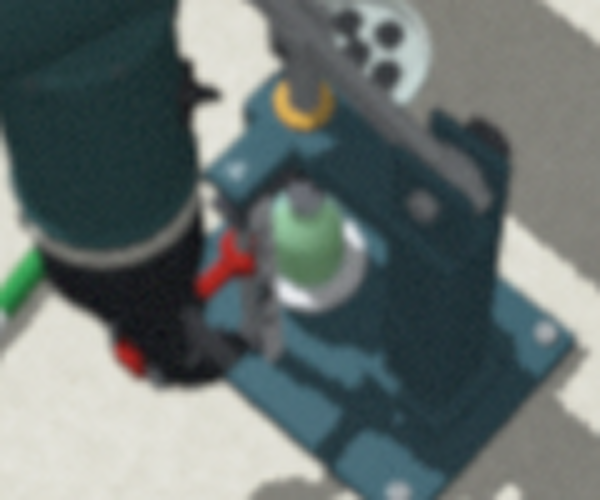

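>>> {"method": "send_rows", "body": {
  "rows": [
    {"gripper": 60, "travel": [0, 0, 0], "spin": 0},
    {"gripper": 60, "travel": [0, 0, 0], "spin": 0},
    {"gripper": 60, "travel": [0, 0, 0], "spin": 0},
    {"gripper": 60, "travel": [0, 0, 0], "spin": 0},
    {"gripper": 60, "travel": [0, 0, 0.03], "spin": 0},
    {"gripper": 60, "travel": [0, 0, 0.055], "spin": 0},
    {"gripper": 60, "travel": [0, -0.001, 0.055], "spin": 0},
    {"gripper": 0, "travel": [0, -0.001, 0.055], "spin": 0}
  ]
}}

```text
time_s: 17.95
position: [0.578, -0.1569, 0.1622]
tool_rot: [3.132, -0.135, 0.014]
wrist_force: [-0.5, -0.1, -0.7]
grip_width: 0.0378
```

>>> {"method": "send_rows", "body": {
  "rows": [
    {"gripper": 0, "travel": [0, 0, 0], "spin": 0},
    {"gripper": 0, "travel": [0, 0, 0], "spin": 0},
    {"gripper": 0, "travel": [0, 0, 0], "spin": 0},
    {"gripper": 0, "travel": [0, 0, 0], "spin": 0}
  ]
}}

```text
time_s: 18.35
position: [0.5776, -0.1568, 0.1616]
tool_rot: [3.133, -0.135, 0.012]
wrist_force: [0.2, -0.3, 0.6]
grip_width: -0.0001
```

Run:
```python
from h import *
b,_=shot("scene","s12.png");w,_=shot("wrist","w12.png");o=ctrl.observe();print(o['position'],o['wrist_force'],o['grip_width'])
c=cv2.resize(b[210:310,200:320],None,fx=5,fy=5,interpolation=cv2.INTER_CUBIC); cv2.imwrite("pics/s12c.png",c)
```

```text
[ 0.57783083 -0.15683755  0.16189424] [ 0.45417638 -0.10008731  0.38378691] 0.00039250325826657506
```

View pics/w12.png

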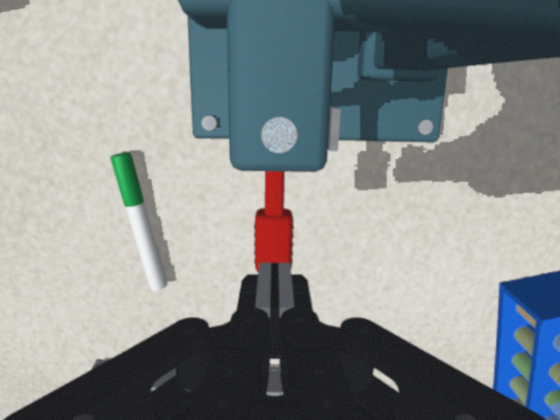

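Released, and the pad (274,240) sits straight under the fingers. Now I touch down on the pad to check its height.

>>> {"method": "send_rows", "body": {
  "rows": [
    {"gripper": 0, "travel": [0, 0, -0.015], "spin": 0},
    {"gripper": 0, "travel": [0, 0, -0.025], "spin": 0},
    {"gripper": 0, "travel": [0, 0, -0.025], "spin": 0}
  ]
}}

```text
time_s: 18.75
position: [0.5765, -0.1563, 0.1352]
tool_rot: [3.134, -0.135, 0.008]
wrist_force: [0.0, -0.1, 0.5]
grip_width: 0.0003
```

>>> {"method": "send_rows", "body": {
  "rows": [
    {"gripper": 0, "travel": [0, 0.0, -0.0015], "spin": 0},
    {"gripper": 0, "travel": [0, 0, -0.0015], "spin": 0}
  ]
}}

```text
time_s: 18.95
position: [0.5763, -0.1562, 0.1336]
tool_rot: [3.134, -0.135, 0.007]
wrist_force: [0.5, -0.2, 0.2]
grip_width: 0.0003
```

>>> {"method": "send_rows", "body": {
  "rows": [
    {"gripper": 0, "travel": [0, 0.0, -0.001], "spin": 0},
    {"gripper": 0, "travel": [0, 0, -0.001], "spin": 0}
  ]
}}

```text
time_s: 19.15
position: [0.5765, -0.1563, 0.1329]
tool_rot: [3.134, -0.135, 0.008]
wrist_force: [-0.3, -0.0, -0.5]
grip_width: 0.0002
```

>>> {"method": "send_rows", "body": {
  "rows": [
    {"gripper": 0, "travel": [0, 0.0, -0.001], "spin": 0},
    {"gripper": 0, "travel": [0, 0, -0.001], "spin": 0}
  ]
}}

```text
time_s: 19.35
position: [0.5767, -0.1564, 0.132]
tool_rot: [3.134, -0.135, 0.009]
wrist_force: [-0.0, -0.0, 0.5]
grip_width: -0.0002
```

>>> {"method": "send_rows", "body": {
  "rows": [
    {"gripper": 0, "travel": [0, 0.0, -0.001], "spin": 0},
    {"gripper": 0, "travel": [0, 0, -0.001], "spin": 0}
  ]
}}

```text
time_s: 19.55
position: [0.5768, -0.1564, 0.1317]
tool_rot: [3.133, -0.135, 0.009]
wrist_force: [-0.4, 0.1, 4.8]
grip_width: -0.0003
```

>>> {"method": "send_rows", "body": {
  "rows": [
    {"gripper": 0, "travel": [0, -0.005, 0.04], "spin": 0},
    {"gripper": 0, "travel": [0, -0.02, 0.09], "spin": 0},
    {"gripper": 0, "travel": [-0.02, -0.05, 0.12], "spin": 0},
    {"gripper": 0, "travel": [-0.05, -0.09, 0.15], "spin": 0},
    {"gripper": 0, "travel": [-0.08, -0.13, 0.15], "spin": 0},
    {"gripper": 0, "travel": [-0.1, -0.16, 0.15], "spin": 0},
    {"gripper": 0, "travel": [-0.1, -0.16, 0.15], "spin": 0}
  ]
}}

```text
time_s: 20.25
position: [0.4742, -0.3207, 0.2823]
tool_rot: [3.13, -0.143, 0.009]
wrist_force: [0.2, -0.2, -0.5]
grip_width: -0.0
```

Run:
```python
from h import *
b,_=shot("scene","s13.png");t,_=shot("top","t13.png")
c=lambda b:cv2.resize(b[235:285,225:275],None,fx=8,fy=8,interpolation=cv2.INTER_CUBIC)
cv2.imwrite("pics/cmp.png",np.hstack([c(cv2.imread("pics/s7.png")),c(b)]))
S=vision.camera_info("scene");p=np.array([.6225,-.042,1.483])
for nm,q in(("bracket tip .132",[[-.058,.019,.132],[-.058,.041,.132],[-.058,.041,.174]]),("collar top",[[-.048,.03,.132],[-.048,.03,.126],[-.048,.03,.138]])): print(nm,((proj(S,W(p,q))-[225,235])*8).round(0).tolist())
o=ctrl.observe();print(o['time_s'],o['position'],o['wrist_force'])
```

```text
bracket tip .132 [[196.0, 237.0], [145.0, 195.0], [137.0, 134.0]]
collar top [[192.0, 194.0], [193.0, 202.0], [192.0, 186.0]]
20.35 [ 0.47627047 -0.31700285  0.28167572] [ 0.91352171  1.04337694 -0.08319111]
```

View pics/cmp.png

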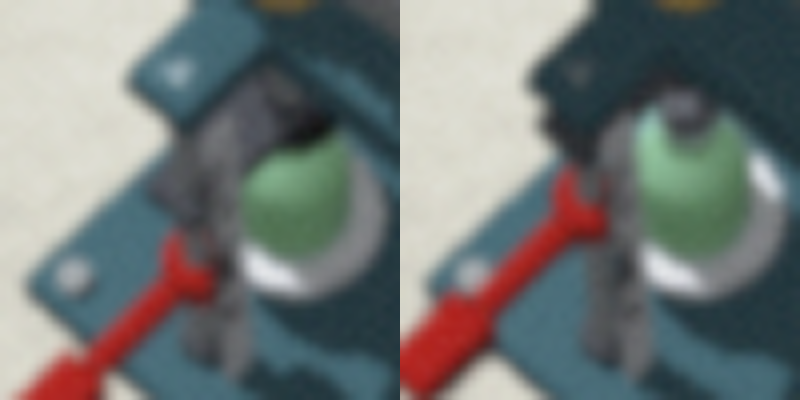

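View pics/s13.png

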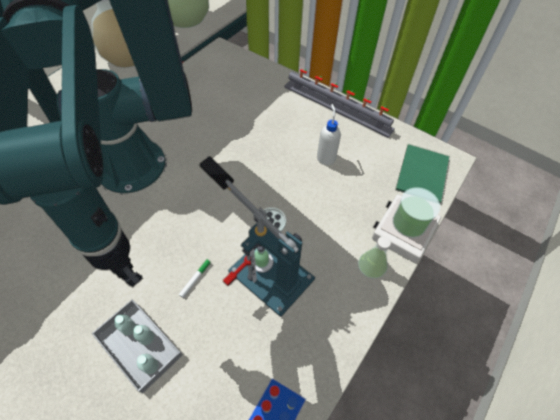

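```bash
python3 -c "
from bench import ctrl
print(abs(ctrl.observe()['qvel']).max()); print(ctrl.sign_off())"
```

```text
0.039985193121797845
the job is handed in; nothing more can be done
None
```

The stop collar is set: its top now stands at about 0.132 m, for a ram travel of about 42 mm. I handed the job in at about 20 s; no verdict is reported.

- **Lever press:** I pushed the handle down with closed fingers until the ram met the stopper. The resistance rose from about 8 N to 18–23 N after about 108 mm of handle travel. I then followed the lever back up.
- **Collar:** It began at about 0.085 m, found by touching the top of its pad. I gripped the pad and slid it up. A second touch after letting go put the pad at about 0.132 m. The target was 0.130–0.132 m, depending on how the lever linkage is modelled, so it may sit up to 1.5 mm high (tolerance 4 mm).
- **Final picture:** The lever looked fully up, the bottle was standing in place, the other things on the bench looked unmoved, and the arm was clear. The bracket's lowest position in the picture taken while pressing fits the collar height to within about 2 mm.
- **Disagreements:** The cameras differed by up to 10 mm on where the handle and pad were, so I took heights from touch and force instead. The handle also measured about 3 mm higher at rest than a simple calculation from the lever's dimensions gives.

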